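Butt a tube piece in the welding jig and lock the cam

TASK

Set up the butt joint for tacking: with a fingertip, push the loose square tube flat against the jig's fence and along it until its end touches the end of the tube already clamped there, then swing the open cam lever round until it locks the piece in place. Push only - do not pick up or tip the tube - and leave the other lever locked and the other things where they are; finish with the hand clear.

Things in the scene. Friction and masses are not known exactly. Their poses are not given: they have to be found in the camera images.
- tube_centre (a point): centre (half-way up) of the loose piece of square steel tube, 72 mm long and 40 x 40 mm in section, about 0.34 kg, lying on the jig's base plate. Its x axis runs along the tube's length (open ends at +-36 mm), z is up. Either end may lead
- tube: the same loose tube; origin at the centre of its underside, axes as at tube_centre
- jig: the jig's steel base plate, 190 (x) x 340 (y) x 8 mm, bolted to the bench; it carries fence, clamps and clamped tube. Origin at the centre of its underside, axes as at the seat, which lies at x +30, y +28, z +28 mm from it
- seat (a point): point fixed in the jig where the loose tube's centre is when it is home, 20 mm above the base plate. Jig axes: +x square to the fence and towards it, +y along the fence to the clamped tube, z up. The fence's face is at x +20 mm (touching the seated tube's side), 25 mm high, from y -183 to +127 mm with a gap at the joint. The clamped tube's end is at y +36 mm
- cam_pivot (a point): vertical axis of the open cam clamp, fixed in the jig at seat x -44, y 0 mm; the point is 50 mm above the base plate, like the lever's knob. The cam is a 34 mm disc, 20 mm high, 7 mm off the axis: open, it leaves 5 to 8 mm beside a tube sliding along the fence; shut, it presses the tube on to the fence
- cam_lever (a joint): open clamp's lever, rad, anticlockwise from above positive. 0: handle points to jig -x (away from the fence), leaning 0.3 rad to +y. 1.87: it points to jig -y along the fence, fully locked; stop at 1.92. Starts at 0 to 0.4. The cam bites from about 1.5, is locked above 1.65 and stays where left. About 2 N at the knob turns it, up to 10 N while it bites
- cam_lever_knob (a point): centre of the 24 mm black ball knob on the open clamp's lever, 85 mm from the cam_pivot axis. The handle, a 10 mm round steel bar, is level at the knob's height (50 mm above the base plate) from 45 to 75 mm off the axis and slopes down to the cam nearer in
- other_lever (a joint): angle of the second, mirrored lever, which holds the tube that is already clamped; it starts locked (1.85 to 1.9 rad, handle along the fence to jig +y) and must stay above 1.65
- nut: bystander: plain steel hexagon nut, 27 x 31 x 14 mm, lying on the base plate in front of the clamped tube; origin at the centre of its underside
- bolt: bystander: steel bolt lying on the base plate beside the nut, 22 x 59 x 25 mm; origin under its centre
- spacer: bystander: ground steel block 35 x 50 x 36 mm on the bench to the right of the jig; origin at the centre of its underside
- square: bystander: steel try square 110 x 130 x 18 mm on the bench to the left of the jig; origin under its centre
- spanner: bystander: steel open-ended spanner, 33 x 200 x 10 mm, lying on the bench between the robot and the jig, to the right; origin under its centre, length along y
Mind the look-alikes: they are no part of the job. What is shaped like the tube but red or yellow is not meant.

How it is judged:
By the outcome, as a careful person would: the job done as asked, in the order asked, and still so for the second after the job is handed in, with the robot touching nothing.
It also fails if it takes over 58 s, if anything falls off the work surface, if the arm or the gripper's body presses on something with over 40 N, if the wrist force passes 120 N, or if a joint passes its speed limit or range.

ROBOT

A 6-joint arm with a two-finger parallel gripper is mounted at the origin on a cart in front of the work surface, level with it; the furniture and walls round the work are solid. World frame = base frame: x ahead of the robot, y to its left, z up, the work surface at z = 0. Lengths are in m, angles in degrees, forces in N, time in s.
With the tool pointing down it reaches from about 0.4 to 0.825 m from the base axis. Payload 7 kg.
Tool frame: the origin (TCP) lies midway between the tips of the shut fingers; the grasp point (between the pads) lies ctrl.tcp_to_grasp behind it (ctrl.tcp_to_grasp is the distance from the TCP to the grasp point, in m); y points along the fingers, z is the direction in which the jaws open and shut, and the axes are right-handed (so a half turn about y gives the same grasp; the last joint's range is limited). The gripper opens to 88 mm and grips with 3 to 60 N. Pads are 19 mm wide; open, the fingers measure 130 mm over their backs; the gripper's body (78 mm by 193 mm) begins 47 mm behind the grasp point.
Start: joints at [85.892, 20.546, 0.682, 0, -70.136, -16.507], TCP at [0.238, 0.632, 0.227] pointing down, gripper open.
Joint ranges: [-176.03, 176.03], [-82.01, 121.73], [-58.28, 71.71], [-173.87, 95.51], [-174.79, -0.11], [-173.66, 173.66]. Speed limits (degrees/s): [136.94, 136.94, 172.46, 180, 180, 180].

INTERFACE

Orientations are given as [roll, pitch, yaw] about the fixed x, y, z axes, in that order (R = Rz(yaw) Ry(pitch) Rx(roll)).
In Python, from plant import ctrl, snapshot, silhouettes gives the robot as it stands.
- The arm moves only by the shell command python3 -m pendant 'ROWS'. ROWS is JSON, a list that holds one entry, the list of rows, each a list of 7 numbers: the shift along the tool's x, y, z in cm, then the turn, a rotation vector about the tool's x, y, z in degrees, then the opening, from 0 (shut) to 1 (fully open). In form: [[[x, y, z, rx, ry, rz, hand], ...]]. A call has 1 to 12 rows; each row shifts and turns the commanded pose from where the row before left it, along the tool's axes as they then stand; what a row does not reach is not made up. A row lasts 1/12 s, in which the tool goes at most 41.7 mm and 7.16 degrees, less where a joint would pass 70% of its speed; a pose out of reach is approached as far as the arm can. A call with a gripper value outside its range is refused whole. The fingers move at their own pace and stop on an object; the grip force is fixed at half the most. Time passes only in rows, so rows that do not move let the fingers close. It gives the time, the measured TCP pose, the force and the opening at its end, in the units of the state.
- ctrl.get_obs(): the state, without advancing time (a new reading comes with each control period).
- snapshot(name): name is "scene" or "top" or "wrist"; returns a dict with "image" (420x560x3 uint8, red, green, blue), "camera_matrix" (3x3 intrinsics, pixels), "eye" and "orientation" of the camera in the world; the wrist camera has in their place "mount" (4x4, takes a point from camera to tool coordinates, whose origin is the TCP and whose axes are the tool frame's). Camera axes: x right, y down, z forward; pixel columns grow to the right and rows downward; lengths in m; the calibration is good to about 2 mm. A picture is of the moment at which its call begins: read the wrist's pose just before it. There is no depth.
- ctrl.close_job(): hands the job in, once; it reports no verdict.
Trained networks look in a picture, given as the dict that the camera call returned (one of the last four; its "shot" number tells which), for a name from the list of things; names that differ only in an ending like _2 or _b are one class to them, and where a whole thing is asked for, a point or a joint stands for the part that bears it (a point fixed in the world has none). Each returns a list of dicts, best first, with "confidence" (0 to 1); they miss things now and then, are a little off and sometimes report something else, mostly with a low value. They report only what shows in the picture. A call takes as long as a camera call. They do not tell look-alikes from the thing itself.
- silhouettes(picture, thing): "mask" (420x560 bool, what is visible of it) and "bbox" ([left, top, width, height] in pixels, round what is visible of it).
The state is a dict: "clock": time; "joint_pos": joint angles; "qvel": joint speeds; "tau": joint torques, N m; "tool_pos": TCP position; "orientation": TCP orientation; "force": force on the tool from outside, world axes, zero at the start; "moment": the same for the moment, N m; "opening": finger opening in m.
Only numpy, scipy, OpenCV 4.12 (cv2) and the standard library are available. Lean on these libraries where they do the work, as an engineer would, in place of code of your own. Each camera call takes 0.05 s, during which the arm holds its last target.

## Working session

There is one attempt and no reset: what is moved stays moved. The work goes in short steps, Python scripts to look and compute and a shell command to move; the robot and the scene stay as the last step left them, time stands still between calls to the robot, and variables do not carry over. Pictures are saved under pics/ and viewed, and the job is handed in when it is done.

```bash
ls; mkdir -p pics; python3 - <<'E'
from plant import ctrl,snapshot
import cv2,json,numpy as np
print(ctrl.get_obs(), ctrl.tcp_to_grasp)
for n in ["scene","top","wrist"]:
    s=snapshot(n); cv2.imwrite(f"pics/{n}0.png",s["image"][:,:,::-1])
    print({k:(v.tolist() if hasattr(v,'tolist') else v) for k,v in s.items() if k!="image"})
E
```

```text
pics
{'clock': 0.0, 'joint_pos': array([ 8.58921804e+01,  2.05895066e+01,  6.34544001e-01, -1.99815272e-02,
       -7.01353727e+01, -1.65053183e+01]), 'qvel': array([ 0.04147557,  0.06753922,  0.09138255, -0.05246743, -0.01300107,
        0.07947244]), 'tau': array([ 1.95192308e-05, -5.82722104e+01,  2.93058532e+01,  6.99723333e+00,
        7.06657040e-03, -1.64618368e-04]), 'tool_pos': array([0.23750987, 0.63132011, 0.22565074]), 'orientation': array([-8.99080500e+01,  7.65705307e-03,  1.59380064e+02]), 'force': array([-0.55512749,  0.117691  ,  0.65925818]), 'moment': array([-0.00858705,  0.02648474,  0.01439412]), 'opening': 0.08778851878636969} 0.0188
{'camera_matrix': [[495.80894902442395, 0.0, 278.8781590683418], [0.0, 495.80894902442395, 203.82939495838843], [0.0, 0.0, 1.0]], 'eye': [-0.4154028463410968, -0.49494637801682834, 1.1315749948671021], 'orientation': [-134.48932012912894, 0.10120617214537628, -57.24154351596178], 'shot': 1}
{'camera_matrix': [[460.6237055979722, 0.0, 280.46267731683037], [0.0, 460.6237055979722, 209.26571129279324], [0.0, 0.0, 1.0]], 'eye': [0.3729590976564265, 0.09492212832092488, 1.2791026278870508], 'orientation': [-174.5650043576885, 0.300069739447234, -90.13794143412602], 'shot': 2}
{'camera_matrix': [[318.56387623365214, 0.0, 277.9424513961106], [0.0, 318.56387623365214, 208.3394411234586], [0.0, 0.0, 1.0]], 'mount': [[-0.00020280147428126548, 0.9607868027951607, 0.27728807844228526, -0.07526827863159152], [-0.000401024068368083, -0.27728813998685325, 0.9607867227446097, -0.15745881946063872], [0.999999899025624, 8.36497705156615e-05, 0.00044153307608141523, 0.0007423330157196872], [0.0, 0.0, 0.0, 1.0]], 'shot': 3}
```

View pics/scene0.png

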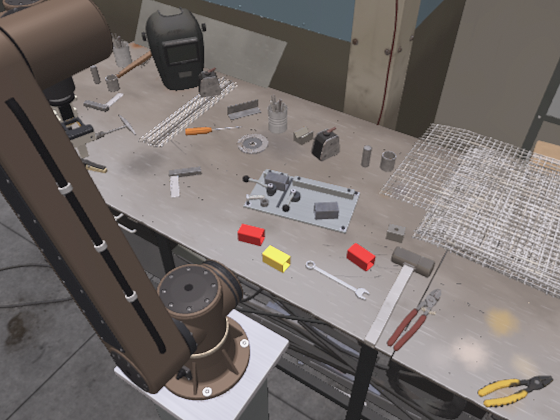

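View pics/top0.png

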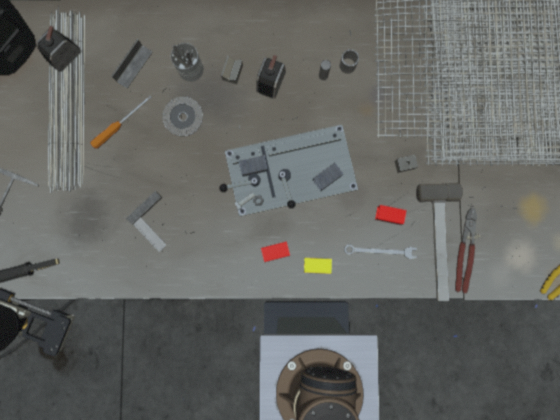

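View pics/wrist0.png

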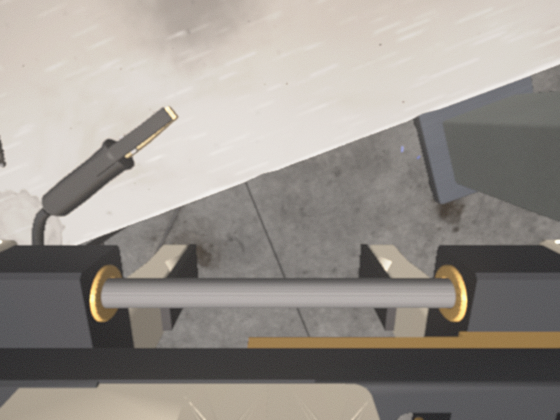

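```bash
cat > h.py <<'E'
from plant import ctrl,snapshot,silhouettes
import cv2,numpy as np
from scipy.spatial.transform import Rotation as R
def campose(s):
    return R.from_euler('xyz',s['orientation'],degrees=True).as_matrix(),np.array(s['eye'])
def proj(s,P):
    Rm,e=campose(s); c=(np.atleast_2d(P)-e)@Rm; K=s['camera_matrix']; K=np.array(K)
    p=c@K.T; return p[:,:2]/p[:,2:]
def back(s,uv,z):
    Rm,e=campose(s); K=np.array(s['camera_matrix']); uv=np.atleast_2d(uv).astype(float)
    d=np.c_[uv,np.ones(len(uv))]@np.linalg.inv(K).T@Rm.T
    return e+d*((z-e[2])/d[:,2])[:,None]
def crop(s,box,k,name):
    x,y,w,h=box; im=np.ascontiguousarray(s['image'][y:y+h,x:x+w,::-1])
    im=cv2.resize(im,None,fx=k,fy=k,interpolation=cv2.INTER_CUBIC); cv2.imwrite(name,im)
E
python3 - <<'E'
from h import *
t=snapshot("top"); s=snapshot("scene")
crop(t,(210,115,155,110),5,"pics/topc.png"); crop(s,(235,165,130,75),6,"pics/scenec.png")
print(proj(t,[[0.4,0,0],[0.5,0,0]]))
for n in ["jig","tube","cam_lever","other_lever","cam_lever_knob","nut","bolt","spacer","square","spanner"]:
  for nm,p in (("top",t),("scene",s)):
    r=silhouettes(p,n)
    print(n,nm,[(round(d['confidence'],2),list(np.round(d['bbox'])),int(d['mask'].sum())) for d in r][:4])
    for d in r[:2]:
      if d['confidence']>.4 and n in("jig","tube") :
        rc=cv2.minAreaRect(np.argwhere(d['mask'])[:,::-1].astype(np.float32)); print('   ',np.round(cv2.boxPoints(rc),1).tolist())
E
```

```text
[[317.1394013  243.19844337]
 [316.78269638 207.26048047]]
jig top [(0.59, [np.float64(220.0), np.float64(127.0), np.float64(137.0), np.float64(87.0)], 7698)]
    [[210.8000030517578, 154.0], [342.20001220703125, 123.0999984741211], [358.5, 192.39999389648438], [227.10000610351562, 223.3000030517578]]
jig scene [(0.73, [np.float64(304.0), np.float64(261.0), np.float64(65.0), np.float64(40.0)], 344), (0.6, [np.float64(241.0), np.float64(167.0), np.float64(119.0), np.float64(68.0)], 4176)]
    [[302.5, 268.6000061035156], [307.5, 259.1000061035156], [368.1000061035156, 291.20001220703125], [363.1000061035156, 300.70001220703125]]
    [[234.89999389648438, 206.1999969482422], [246.10000610351562, 161.8000030517578], [360.6000061035156, 190.39999389648438], [349.5, 234.89999389648438]]
tube top [(0.98, [np.float64(304.0), np.float64(255.0), np.float64(28.0), np.float64(17.0)], 421), (0.97, [np.float64(374.0), np.float64(203.0), np.float64(35.0), np.float64(21.0)], 495), (0.78, [np.float64(262.0), np.float64(245.0), np.float64(27.0), np.float64(17.0)], 362), (0.71, [np.float64(237.0), np.
[... 2314 characters left out ...]
spacer top [(0.6, [np.float64(397.0), np.float64(154.0), np.float64(20.0), np.float64(21.0)], 293)]
spacer scene [(0.6, [np.float64(386.0), np.float64(223.0), np.float64(18.0), np.float64(21.0)], 280)]
square top [(0.79, [np.float64(127.0), np.float64(190.0), np.float64(37.0), np.float64(61.0)], 744)]
square scene [(0.56, [np.float64(167.0), np.float64(166.0), np.float64(33.0), np.float64(33.0)], 429)]
spanner top [(0.77, [np.float64(344.0), np.float64(246.0), np.float64(72.0), np.float64(14.0)], 368)]
spanner scene [(0.58, [np.float64(303.0), np.float64(264.0), np.float64(65.0), np.float64(37.0)], 371), (0.24, [np.float64(388.0), np.float64(224.0), np.float64(17.0), np.float64(20.0)], 264)]
```

View pics/topc.png

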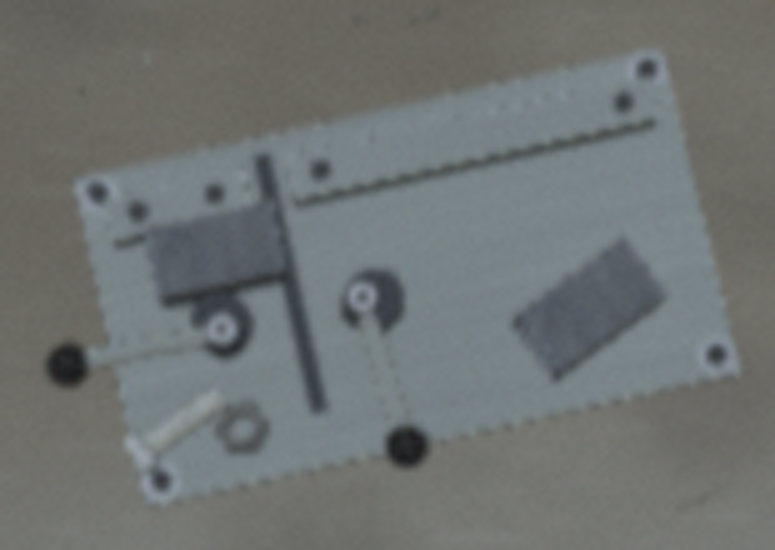

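View pics/scenec.png

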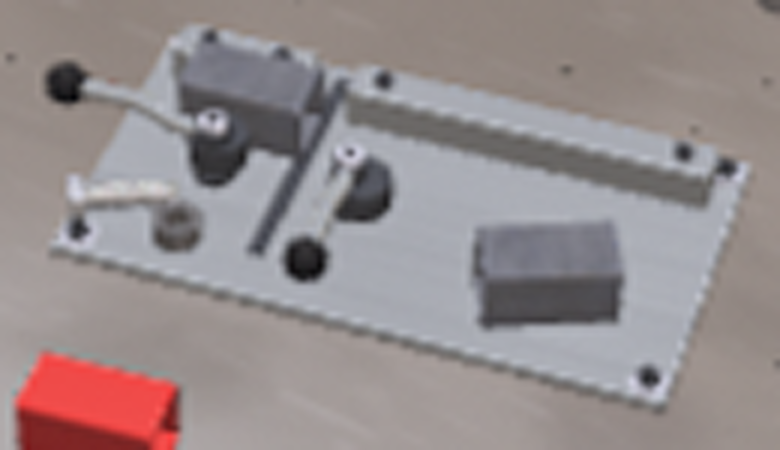

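```bash
cat > fit.py <<'E'
from h import *
from scipy.optimize import least_squares
def jw(p,q): # jig frame pts -> world
    c,s=np.cos(p[2]),np.sin(p[2]); q=np.atleast_2d(q)
    return np.c_[p[0]+c*q[:,0]-s*q[:,1],p[1]+s*q[:,0]+c*q[:,1],q[:,2]]
E
python3 - <<'E'
from fit import *
t=snapshot("top"); s=snapshot("scene")
C=np.array([[.095,.17,.008],[.095,-.17,.008],[-.095,-.17,.008],[-.095,.17,.008]])
tu=np.array([[78,183],[660,50],[738,375],[150,503]])/5+[210,115]
su=np.array([[188,25],[750,165],[662,408],[50,250]])/6+[235,165]
for which in ("both","top","scene"):
  def f(p):
    W=jw(p,C); a=(proj(t,W)-tu).ravel(); b=(proj(s,W)-su).ravel()
    return {"both":np.r_[a,b],"top":a,"scene":b}[which]
  r=least_squares(f,[.58,.07,.2]); print(which,r.x,np.degrees(r.x[2]),np.round(r.fun,1))
  if which=="both": p=r.x
# tube top face corners at z .048
k=np.array([[622,238],[665,297],[557,380],[513,323]])/5+[210,115]
w=back(t,k,.048); print("tube top",w, w.mean(0)); print([np.linalg.norm(w[i]-w[(i+1)%4]) for i in range(4)])
ks=np.array([[475,232],[612,224],[622,275],[485,283]])/6+[235,165]
w=back(s,ks,.048);print("tube scene",w.mean(0)); print([np.linalg.norm(w[i]-w[(i+1)%4]) for i in range(4)])
kn=back(t,np.array([[407,446]])/5+[210,115],.058);kn2=back(s,np.array([[306,258]])/6+[235,165],.058);print("knob",kn,kn2)
pv=jw(p,[[.03-.044,.028,.058],[.03,.028,.028]]);print("pivot, seat",pv)
print("pivot px top*5", (proj(t,pv)-[210,115])*5,"scene*6",(proj(s,pv)-[235,165])*6)
E
```

```text
both [0.60388689 0.07077481 0.2172438 ] 12.447152640602559 [-0.8 -1.1  0.7 -0.4  0.8 -0.2 -1.1  0.8 -1.5  0.9  0.6  0.7  0.5  0.3
 -0.1 -0.5]
top [0.60325602 0.07054216 0.21933409] 12.566917873006773 [-0.8 -0.7  0.7 -0.3  1.  -0.2 -0.9  1.1]
scene [0.60553812 0.07154394 0.2126241 ] 12.182463771551864 [-1.2  0.4  0.7  0.5  0.4  0.   0.  -1.1]
tube top [[ 0.61668254 -0.04534852  0.048     ]
 [ 0.58426064 -0.06813789  0.048     ]
 [ 0.53921195 -0.00930507  0.048     ]
 [ 0.57032517  0.01411117  0.048     ]] [ 0.57762008 -0.02717008  0.048     ]
[np.float64(0.03962997629763592), np.float64(0.07409915928036503), np.float64(0.038940367625305776), np.float64(0.07539536361204643)]
tube scene [ 0.57806429 -0.02850747  0.048     ]
[np.float64(0.0719328451842826), np.float64(0.03745150729520866), np.float64(0.07069561287359566), np.float64(0.0373411357790929)]
knob [[0.50263506 0.0718519  0.058     ]] [[0.49908443 0.06977331 0.058     ]]
pivot, seat [[0.58418087 0.09509913 0.058     ]
 [0.62714666 0.10458284 0.028     ]]
pivot px top*5 [[362.95589447 294.971992  ]
 [345.56458639 227.30462165]] scene*6 [[350.9589463  144.45464074]
 [376.21429792 133.44367375]]
```

Going by what shows in the top picture, four things could be the loose tube:
- **Grey tube on the base plate, (327,177):** this is the one meant. It lies loose on the plate and its top face measures about 73 x 39 mm.
- **Red, (275,251) and (391,214), and yellow, (318,266):** these are look-alikes lying on the bench.
- **Grey tube at (254,166):** this one is already clamped.

The open lever has its pivot at (283,174) and its knob at (291,204). The other lever runs to a knob at (223,188). The enlarged crop confirms all of this.

```bash
cat > go.py <<'E'
import sys
from fit import *
P=[0.6039,0.0708,np.radians(12.45)]
def seat2w(x,y,z=0): # mm in seat axes, z = mm above bench
    w=jw(P,[[.03+x/1e3,.028+y/1e3,z/1e3]])[0]; return w
def w2seat(w):
    c,s=np.cos(P[2]),np.sin(P[2]); d=np.array(w[:2])-P[:2]
    return np.array([(c*d[0]+s*d[1]-.03)*1e3,(-s*d[0]+c*d[1]-.028)*1e3,w[2]*1e3])
def st():
    o=ctrl.get_obs(); print('t',round(o['clock'],2),'tcp seat mm',np.round(w2seat(o['tool_pos']),1),'rpy',np.round(o['orientation'],2),'yaw_jig',round((o['orientation'][2]-12.45)%360,2),'F jig',np.round(R.from_euler('z',-12.45,degrees=True).apply(o['force']),1),'q',np.round(o['joint_pos'],0),'open',round(o['opening'],4)); return o
def need(x,y,z,yaw=None):
    o=st(); Rm=R.from_euler('xyz',o['orientation'],degrees=True)
    if yaw is not None: # rotation first, then the shift
        tgt=R.from_euler('xyz',[-90,0,yaw],degrees=True); print('turn first (tool rotvec deg)',np.round((Rm.inv()*tgt).as_rotvec(degrees=True),2)); Rm=tgt
    print('shift cm tool',np.round(Rm.inv().apply(seat2w(x,y,z)-o['tool_pos'])*100,2))
if __name__=="__main__":
    a=[float(v) for v in sys.argv[1:]]
    need(*a) if a else st()
E
python3 go.py -140 -108 150 192.45
```

```text
t 1.35 tcp seat mm [-266.7  598.7  226.6] rpy [-90.     0.   159.39] yaw_jig 146.94 F jig [ 0.4  0.7 -0.5] q [ 86.  21.   1.   0. -70. -17.] open 0.0879
turn first (tool rotvec deg) [  0.   -33.06  -0.  ]
shift cm tool [-12.67   7.66  70.67]
```

```bash
python3 -m pendant '[[[0,0,0,0,-6.6,0,0],[0,0,0,0,-6.6,0,0],[0,0,0,0,-6.6,0,0],[0,0,0,0,-6.6,0,0],[0,0,0,0,-6.66,0,0],[-0.7,0,3.9,0,0,0,0],[-0.7,0,3.9,0,0,0,0],[-0.7,0,3.9,0,0,0,0],[-0.7,0,3.9,0,0,0,0],[-0.7,0,3.9,0,0,0,0],[-0.7,0,3.9,0,0,0,0],[-0.7,0,3.9,0,0,0,0]]]'; python3 go.py -140 -108 150 192.45
```

```text
clock: 2.35
tool_pos: [0.3447, 0.3739, 0.2268]
orientation: [-90.0, 0.0, -167.5]
force: [1.2, -0.3, -0.2]
opening: 0.0131
t 2.35 tcp seat mm [-217.8  323.9  226.8] rpy [-9.0030e+01  2.0000e-02 -1.6753e+02] yaw_jig 180.02 F jig [ 1.1 -0.6 -0.2] q [ 69.   5. -20.   0. -65.  33.] open 0.0131
turn first (tool rotvec deg) [ 0.03  0.02 -0.02]
shift cm tool [-7.78  7.68 43.19]
```

```bash
python3 -m pendant '[[[-0.7,0.7,3.93,0,0,0,0],[-0.7,0.7,3.93,0,0,0,0],[-0.7,0.7,3.93,0,0,0,0],[-0.7,0.7,3.93,0,0,0,0],[-0.7,0.7,3.93,0,0,0,0],[-0.7,0.7,3.93,0,0,0,0],[-0.7,0.7,3.93,0,0,0,0],[-0.7,0.7,3.93,0,0,0,0],[-0.7,0.7,3.93,0,0,0,0],[-0.7,0.7,3.93,0,0,0,0],[-0.7,0.7,3.93,0,0,0,0],[0,0,0,0,0,0,0]]]'; python3 - <<'E'
from go import *
st(); o=ctrl.get_obs(); s=snapshot("wrist"); cv2.imwrite("pics/w1.png",s["image"][:,:,::-1])
s=snapshot("scene"); crop(s,(200,120,200,150),4,"pics/s1.png")
E
```

```text
clock: 3.35
tool_pos: [0.5135, -0.0351, 0.1481]
orientation: [-90.0, -0.1, -167.8]
force: [0.5, 0.1, -0.3]
opening: 0.0006
t 3.35 tcp seat mm [-141.2 -111.9  148.1] rpy [-8.9950e+01 -1.3000e-01 -1.6784e+02] yaw_jig 179.71 F jig [ 0.5  0.  -0.3] q [ 18.   9. -26.   0. -55.  84.] open 0.0006
```

View pics/w1.png

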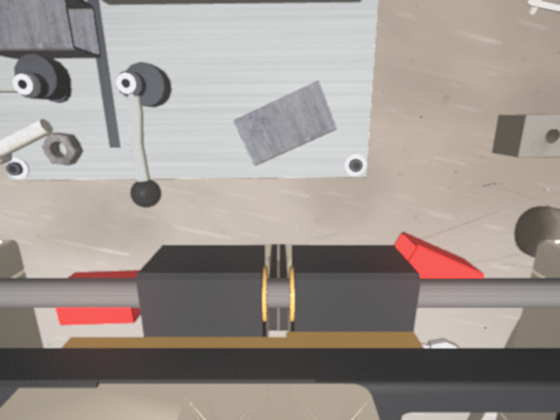

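View pics/s1.png

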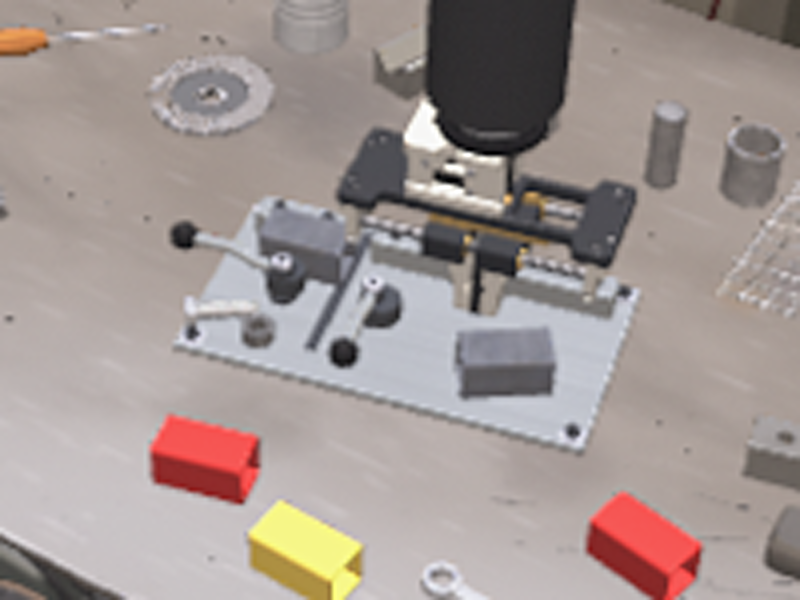

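```bash
python3 - <<'E'
from go import *
o=ctrl.get_obs(); s=snapshot("wrist"); M=np.array(s['mount'])
Rt=R.from_euler('xyz',o['orientation'],degrees=True).as_matrix()
Rc=Rt@M[:3,:3]; ec=Rt@M[:3,3]+o['tool_pos']; K=np.array(s['camera_matrix'])
def pj(W):
    p=((np.atleast_2d(W)-ec)@Rc)@K.T; return p[:,:2]/p[:,2:]
def bk(uv,z):
    d=Rc@np.linalg.inv(K)@np.array([*uv,1.]); return ec+d*(z-ec[2])/d[2]
for n,q in dict(corner=(-125,-198,8),pivot=(-44,0,58),cornL=(-125,142,8)).items(): print(n,pj(seat2w(*q)))
w=[bk(u,.048) for u in [(320,82),(336,129),(256,165),(234,121)]]
for a in w: print(w2seat(a))
print('centre',w2seat(np.mean(w,0)))
print('knob',w2seat(bk((146,193),.058)),'corner',w2seat(bk((368,178),.008)),'pivot',w2seat(bk((127,83),.058)))
E
```

```text
corner [[371.11135667 179.93674422]]
pivot [[127.59474882  84.82454553]]
cornL [[ 13.69670697 181.30875729]]
[ -41.6510517  -141.56296924   48.        ]
[ -76.27326894 -155.30743888   48.        ]
[-104.43215342  -91.64171716   48.        ]
[-69.89078165 -75.2254537   48.        ]
centre [ -73.06181393 -115.93439475   48.        ]
knob [-125.06137643   -3.7664522    58.        ] corner [-123.12202223 -194.90128565    8.        ] pivot [-42.75494888   0.26488918  58.        ]
```

```bash
python3 -m pendant '[[[0,2.5,-0.3,0,0,0,0],[0,2.5,0,0,0,0,0],[0,2.5,0,0,0,0,0],[0,2.5,0,0,0,0,0],[0,2,0,0,0,0,0],[0,1,0,0,0,0,0],[0,0,0,0,0,0,0]]]'; python3 go.py -33 -108 18 192.45
```

```text
clock: 4.08
tool_pos: [0.5107, -0.026, 0.0181]
orientation: [-90.0, -0.2, -167.5]
force: [-0.3, -0.4, 0.7]
opening: 0.0005
t 4.08 tcp seat mm [-141.9 -102.4   18.1] rpy [ -89.99   -0.19 -167.45] yaw_jig 180.1 F jig [-0.4 -0.3  0.7] q [ 19.  19. -34.  -0. -37.  83.] open 0.0005
turn first (tool rotvec deg) [-0.01  0.1   0.19]
shift cm tool [-1.089e+01  1.000e-02  5.600e-01]
```

```bash
python3 -m pendant '[[[-0.5,0,0.5,0,0,0,0],[-0.5,0,0,0,0,0,0],[-0.4,0,0,0,0,0,0],[-0.4,0,0,0,0,0,0],[-0.4,0,0,0,0,0,0],[-0.4,0,0,0,0,0,0],[-0.4,0,0,0,0,0,0],[-0.4,0,0,0,0,0,0],[-0.4,0,0,0,0,0,0],[-0.4,0,0,0,0,0,0],[-0.4,0,0,0,0,0,0],[-0.4,0,0,0,0,0,0]]]';python3 -m pendant '[[[-0.4,0,0,0,0,0,0],[-0.4,0,0,0,0,0,0],[-0.4,0,0,0,0,0,0],[-0.4,0,0,0,0,0,0]]]'; python3 - <<'E'
from go import *
st();s=snapshot("wrist"); cv2.imwrite("pics/w2.png",s["image"][:,:,::-1])
E
```

```text
clock: 5.08
tool_pos: [0.5624, -0.0209, 0.0195]
orientation: [-90.0, 0.0, -167.6]
force: [-0.8, 0.1, -1.0]
opening: 0.0006
clock: 5.42
tool_pos: [0.5776, -0.0177, 0.0195]
orientation: [-90.0, -0.0, -167.6]
force: [-3.1, -1.0, 0.8]
opening: 0.0006
t 5.42 tcp seat mm [ -74.8 -108.8   19.5] rpy [-8.9990e+01 -4.0000e-02 -1.6757e+02] yaw_jig 179.98 F jig [-3.2 -0.3  0.8] q [ 18.  24. -25.   0. -41.  85.] open 0.0006
```

View pics/w2.png

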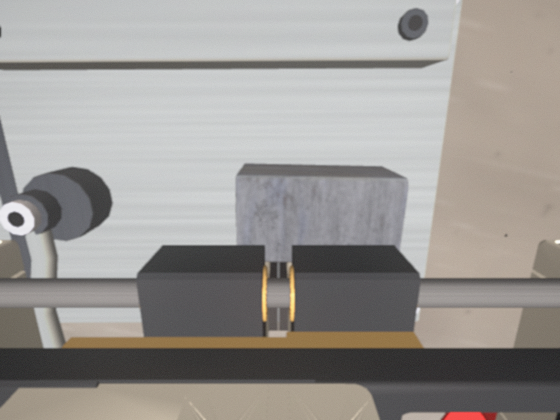

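```bash
python3 -m pendant '[[[0.5,0,0,0,0,0,0],[0,0,0.9,0,0,0,0],[0,0,0.9,0,0,0,0],[-0.5,0,0,0,0,0,0],[-0.4,0,0,0,0,0,0],[-0.4,0,0,0,0,0,0],[-0.4,0,0,0,0,0,0],[-0.4,0,0,0,0,0,0],[-0.4,0,0,0,0,0,0],[-0.4,0,0,0,0,0,0],[-0.4,0,0,0,0,0,0],[-0.4,0,0,0,0,0,0]]]';python3 -m pendant '[[[-0.2,0,0,0,0,0,0],[-0.2,0,0,0,0,0,0],[-0.2,0,0,0,0,0,0]]]'; python3 - <<'E'
from go import *
st();s=snapshot("wrist"); cv2.imwrite("pics/w3.png",s["image"][:,:,::-1])
E
```

```text
clock: 6.47
tool_pos: [0.613, -0.028, 0.0194]
orientation: [-90.0, -0.0, -167.5]
force: [-3.5, -0.5, 1.6]
opening: 0.0004
clock: 6.72
tool_pos: [0.6186, -0.0268, 0.0195]
orientation: [-90.0, -0.0, -167.6]
force: [-3.0, -0.1, 1.3]
opening: 0.0002
t 6.72 tcp seat mm [ -36.7 -126.5   19.5] rpy [-9.0000e+01 -1.0000e-02 -1.6755e+02] yaw_jig 180.0 F jig [-2.9  0.5  1.3] q [ 16.  27. -20.  -0. -43.  87.] open 0.0002
```

View pics/w3.png

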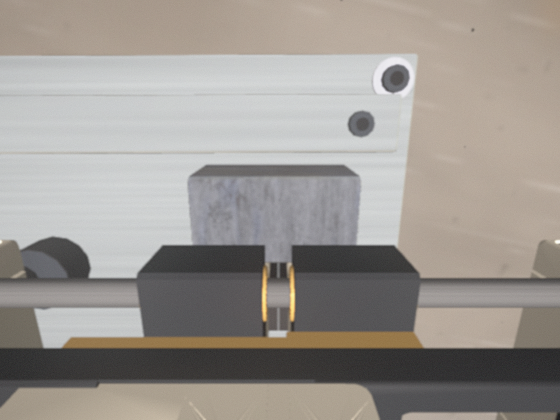

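```bash
python3 -m pendant '[[[-0.2,0,0,0,0,0,0],[-0.2,0,0,0,0,0,0],[-0.1,0,0,0,0,0,0]]]';python3 -m pendant '[[[-0.1,0,0,0,0,0,0]]]';python3 -m pendant '[[[-0.1,0,0,0,0,0,0]]]'; python3 -m pendant '[[[-0.1,0,0,0,0,0,0]]]'; python3 go.py
```

```text
clock: 7.02
tool_pos: [0.6238, -0.0257, 0.0195]
orientation: [-90.0, 0.0, -167.6]
force: [-1.6, -0.3, -0.6]
opening: 0.0006
clock: 7.1
tool_pos: [0.6246, -0.0256, 0.0195]
orientation: [-90.0, 0.0, -167.6]
force: [-2.5, -0.5, 0.2]
opening: 0.0004
clock: 7.18
tool_pos: [0.6255, -0.0254, 0.0195]
orientation: [-90.0, -0.0, -167.6]
force: [-2.1, -0.2, 0.4]
opening: 0.0001
clock: 7.27
tool_pos: [0.6264, -0.0252, 0.0195]
orientation: [-90.0, -0.0, -167.6]
force: [-2.2, 0.0, -0.9]
opening: 0.0005
t 7.27 tcp seat mm [ -28.7 -126.6   19.5] rpy [ -90.     -0.   -167.55] yaw_jig 180.0 F jig [-2.1  0.5 -0.9] q [ 16.  27. -19.  -0. -44.  87.] open 0.0005
```

```bash
python3 -m pendant '[[[-0.1,0,0,0,0,0,0]]]';python3 -m pendant '[[[-0.1,0,0,0,0,0,0]]]'; python3 -m pendant '[[[-0.1,0,0,0,0,0,0]]]'; python3 - <<'E'
from go import *
st();s=snapshot("wrist"); cv2.imwrite("pics/w4.png",s["image"][:,:,::-1])
E
```

```text
clock: 7.35
tool_pos: [0.6266, -0.0252, 0.0195]
orientation: [-90.0, -0.1, -167.6]
force: [-7.5, -1.6, 3.8]
opening: 0.0006
clock: 7.43
tool_pos: [0.6267, -0.0253, 0.0195]
orientation: [-90.0, -0.2, -167.6]
force: [-10.0, -1.5, 7.4]
opening: 0.0
clock: 7.52
tool_pos: [0.6267, -0.0253, 0.0195]
orientation: [-90.0, -0.3, -167.6]
force: [-13.3, -1.3, 10.4]
opening: 0.0006
t 7.52 tcp seat mm [ -28.5 -126.7   19.5] rpy [ -90.     -0.29 -167.57] yaw_jig 179.98 F jig [-13.3   1.6  10.4] q [ 15.  28. -19.  -0. -44.  87.] open 0.0006
```

View pics/w4.png

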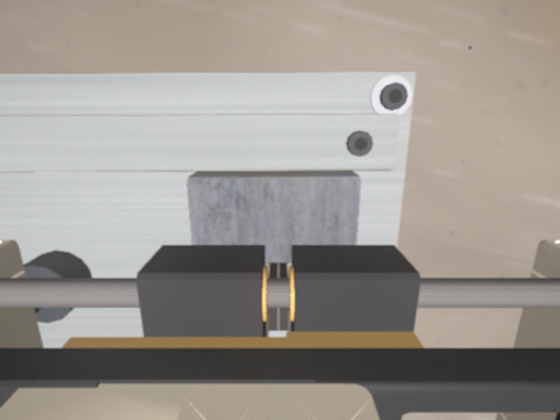

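```bash
python3 -m pendant '[[[1,0,0,0,0,0,0],[1,0,0,0,0,0,0],[1,0,0,0,0,0,0],[0,-2.5,0,0,0,0,0],[0,-2.5,0,0,0,0,0],[0,-2.5,0,0,0,0,0],[0,0,3,0,0,0,0],[0,0,3,0,0,0,0],[0,0,0,0,6.9,0,0],[0,0,0,0,6.9,0,0],[0,0,0,0,6.9,0,0],[0,0,0,0,6.9,0,0]]]';python3 -m pendant '[[[0,0,0,0,7,0,0],[0,0,0,0,7,0,0],[0,0,0,0,7,0,0],[0,0,0,0,7,0,0],[0,0,0,0,7,0,0],[0,0,0,0,7,0,0],[0,0,0,0,7,0,0],[0,0,0,0,7,0,0],[0,0,0,0,6.4,0,0],[0,0,0,0,0,0,0]]]'; python3 go.py -6 -192 100 102.45
```

```text
clock: 8.57
tool_pos: [0.6127, -0.0899, 0.0948]
orientation: [-90.0, 0.1, 164.5]
force: [1.1, 0.1, -0.7]
opening: 0.0007
clock: 9.4
tool_pos: [0.6127, -0.0896, 0.0948]
orientation: [-90.1, 0.0, 102.2]
force: [-0.2, 0.0, -0.1]
opening: 0.0007
t 9.4 tcp seat mm [ -56.  -186.5   94.8] rpy [-90.06   0.   102.15] yaw_jig 89.7 F jig [-0.2  0.1 -0.1] q [ 10.  22. -16.  -0. -52.   2.] open 0.0007
turn first (tool rotvec deg) [ 0.06 -0.3  -0.  ]
shift cm tool [-0.55 -0.52 -5.  ]
```

```bash
python3 -m pendant '[[[-0.3,0,-2.5,0,-0.3,0,0],[-0.3,0,-2.5,0,0,0,0],[0,2.5,0,0,0,0,0],[0,2.5,0,0,0,0,0],[0,2.5,0,0,0,0,0],[0,0,0,0,0,0,0]]]'; python3 - <<'E'
from go import *
st();s=snapshot("wrist"); cv2.imwrite("pics/w5.png",s["image"][:,:,::-1])
E
```

```text
clock: 9.9
tool_pos: [0.6594, -0.0847, 0.0145]
orientation: [-89.6, -0.1, 102.9]
force: [-2.0, -0.5, -1.4]
opening: 0.0004
t 9.9 tcp seat mm [  -9.3 -191.8   14.5] rpy [-8.958e+01 -9.000e-02  1.029e+02] yaw_jig 90.45 F jig [-2.1 -0.  -1.4] q [  9.  31. -13.  -0. -46.   4.] open 0.0004
```

View pics/w5.png

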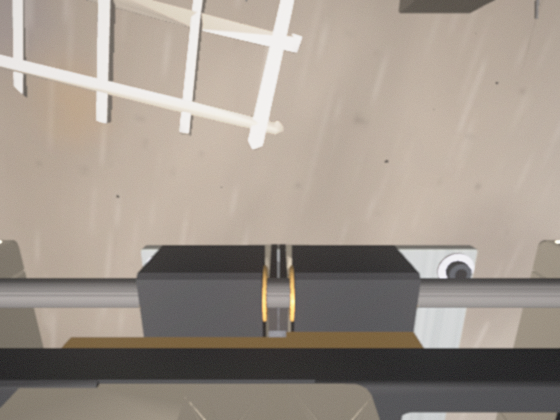

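```bash
python3 -m pendant '[[[0,0,0,0,0,0,0],[0,0,0,0,0,0,0]]]'; python3 - <<'E'
from go import *
st();s=snapshot("scene"); crop(s,(235,150,140,90),5,"pics/s5.png")
E
```

```text
clock: 10.12
tool_pos: [0.6643, -0.0846, 0.0216]
orientation: [-90.2, 0.0, 102.8]
force: [0.3, -0.2, 0.7]
opening: 0.0005
t 10.12 tcp seat mm [  -4.5 -192.7   21.6] rpy [-9.0160e+01  4.0000e-02  1.0285e+02] yaw_jig 90.4 F jig [ 0.2 -0.3  0.7] q [  9.  30. -13.   0. -46.   3.] open 0.0005
```

View pics/s5.png

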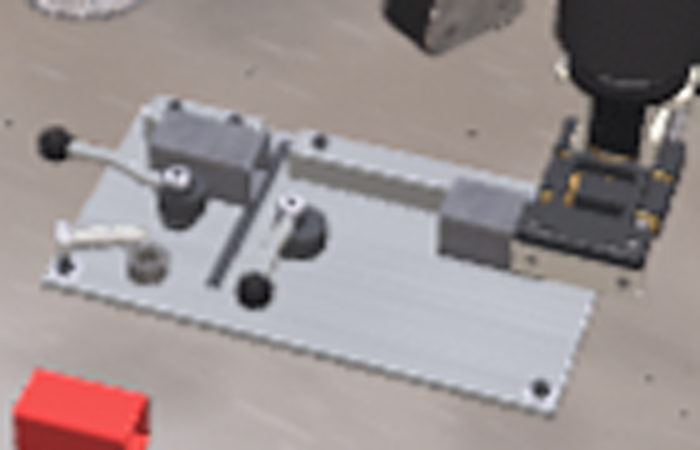

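```bash
python3 -m pendant '[[[0,0.2,0.3,0,0.4,0,0],[0.5,0,0,0,0,0,0],[0.5,0,0,0,0,0,0],[0.5,0,0,0,0,0,0],[0.5,0,0,0,0,0,0],[0.5,0,0,0,0,0,0],[0.5,0,0,0,0,0,0],[0.5,0,0,0,0,0,0],[0.5,0,0,0,0,0,0],[0.5,0,0,0,0,0,0],[0.5,0,0,0,0,0,0],[0.5,0,0,0,0,0,0]]]'; python3 - <<'E'
from go import *
st();s=snapshot("scene"); crop(s,(235,150,140,90),5,"pics/s6.png")
E
```

```text
clock: 11.17
tool_pos: [0.6483, -0.0314, 0.0178]
orientation: [-90.0, 0.0, 102.3]
force: [-0.5, -5.2, 2.6]
opening: 0.0004
t 11.17 tcp seat mm [  -8.7 -137.4   17.8] rpy [-8.9990e+01  2.0000e-02  1.0235e+02] yaw_jig 89.9 F jig [-1.6 -5.   2.6] q [ 14.  29. -16.   0. -45.  -2.] open 0.0004
```

View pics/s6.png

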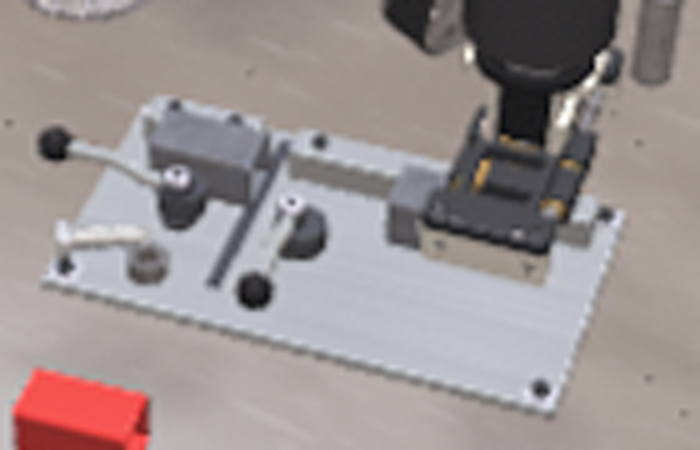

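```bash
python3 -m pendant '[[[0.5,0,-0.2,0,0,0,0],[0.5,0,0,0,0,0,0],[0.5,0,0,0,0,0,0],[0.5,0,0,0,0,0,0],[0.5,0,0,0,0,0,0],[0.5,0,0,0,0,0,0],[0.5,0,0,0,0,0,0],[0.5,0,0,0,0,0,0],[0.5,0,0,0,0,0,0],[0.5,0,0,0,0,0,0],[0.5,0,0,0,0,0,0],[0.5,0,0,0,0,0,0]]]'; python3 - <<'E'
from go import *
st();s=snapshot("scene"); crop(s,(235,150,140,90),5,"pics/s7.png");s=snapshot("top"); crop(s,(210,100,155,120),5,"pics/t7.png")
E
```

```text
clock: 12.22
tool_pos: [0.6365, 0.0272, 0.0173]
orientation: [-89.9, 0.0, 102.3]
force: [-1.6, -5.9, 3.3]
opening: 0.0003
t 12.22 tcp seat mm [ -7.6 -77.7  17.3] rpy [-8.9890e+01  2.0000e-02  1.0233e+02] yaw_jig 89.88 F jig [-2.8 -5.4  3.3] q [ 20.  28. -18.   0. -44.  -8.] open 0.0003
```

View pics/s7.png

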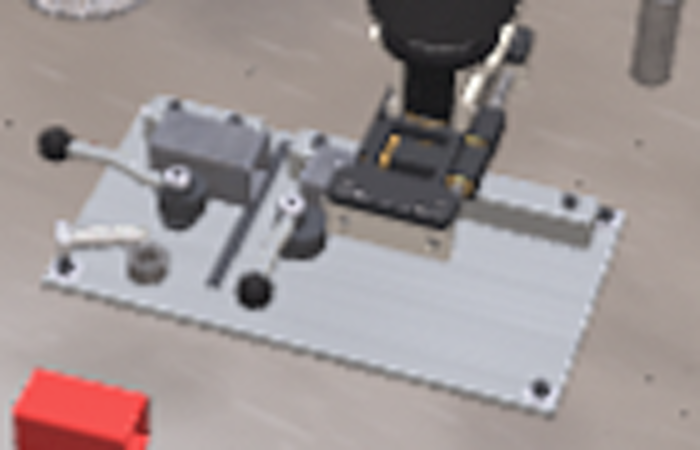

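View pics/t7.png

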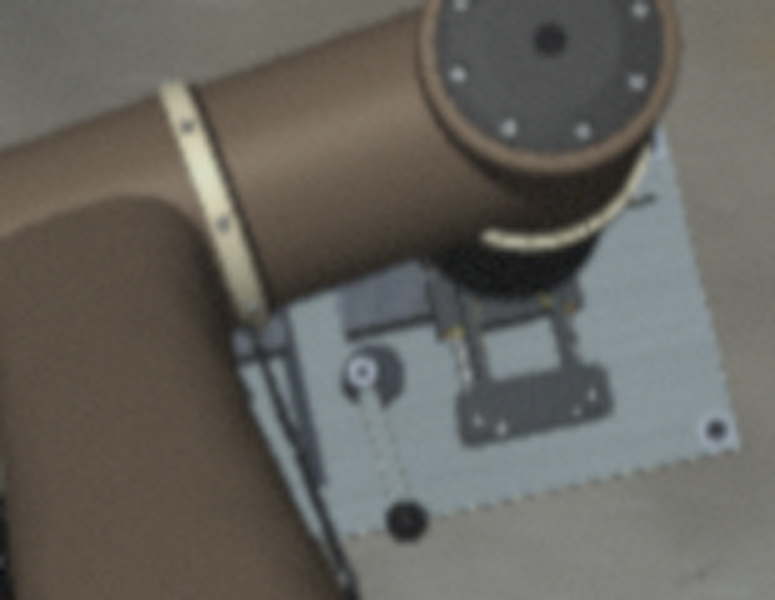

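```bash
python3 -m pendant '[[[0.5,0,0,0,0,0,0],[0.5,0,0,0,0,0,0],[0.4,0,0,0,0,0,0],[0.4,0,0,0,0,0,0],[0.3,0,0,0,0,0,0],[0.2,0,0,0,0,0,0],[0.2,0,0,0,0,0,0]]]'; for i in 1; do python3 -m pendant '[[[0.2,0,0,0,0,0,0]]]'; done;  python3 -m pendant '[[[0.2,0,0,0,0,0,0]]]';python3 go.py
```

```text
clock: 12.9
tool_pos: [0.632, 0.0523, 0.0174]
orientation: [-90.0, -0.0, 102.4]
force: [-1.2, -3.5, -0.7]
opening: 0.0004
clock: 12.98
tool_pos: [0.6317, 0.0542, 0.0175]
orientation: [-90.0, -0.0, 102.3]
force: [-0.6, -2.5, -1.6]
opening: 0.0008
clock: 13.07
tool_pos: [0.6313, 0.0561, 0.0175]
orientation: [-90.0, -0.0, 102.3]
force: [-0.6, -3.6, -1.0]
opening: 0.0004
t 13.07 tcp seat mm [ -6.4 -48.3  17.5] rpy [-90.    -0.   102.34] yaw_jig 89.89 F jig [-1.4 -3.4 -1. ] q [ 23.  28. -18.  -0. -44. -10.] open 0.0004
```

```bash
python3 -m pendant '[[[0.15,0,0,0,0,0,0]]]';  python3 -m pendant '[[[0.15,0,0,0,0,0,0]]]'; python3 -m pendant '[[[0.1,0,0,0,0,0,0]]]'; python3 -m pendant '[[[0.1,0,0,0,0,0,0]]]';python3 go.py
```

```text
clock: 13.15
tool_pos: [0.631, 0.0576, 0.0175]
orientation: [-90.0, -0.0, 102.3]
force: [-0.8, -2.1, -0.7]
opening: 0.0004
clock: 13.23
tool_pos: [0.6306, 0.059, 0.0176]
orientation: [-90.0, -0.0, 102.3]
force: [0.1, -2.6, -1.1]
opening: 0.0005
clock: 13.32
tool_pos: [0.6305, 0.0598, 0.0176]
orientation: [-90.0, 0.0, 102.4]
force: [1.7, -9.6, -1.8]
opening: 0.0004
clock: 13.4
tool_pos: [0.6304, 0.0599, 0.0176]
orientation: [-90.0, 0.1, 102.4]
force: [2.8, -13.3, -2.4]
opening: 0.0006
t 13.4 tcp seat mm [ -6.5 -44.4  17.6] rpy [-8.9980e+01  7.0000e-02  1.0236e+02] yaw_jig 89.91 F jig [ -0.2 -13.6  -2.4] q [ 23.  28. -18.   0. -44. -11.] open 0.0006
```

```bash
python3 -m pendant '[[[-1,0,0,0,0,0,0],[-1.5,0,0,0,0,0,0],[0,-2.5,0,0,0,0,0],[0,-3,0,0,0,0,0],[0,-3,0,0,0,0,0],[0,-1.5,2.5,0,0,0,0],[0,0,3,0,0,0,0],[0,0,3,0,0,0,0],[0,0,3,0,0,0,0],[0,0,0,0,0,0,0]]]'; python3 - <<'E'
from go import *
need(-125,27,110,195.45-90)
for n in("scene","top"):
  s=snapshot(n); crop(s,(235,150,140,90) if n=="scene" else (210,115,155,110),5,"pics/%s8.png"%n)
E
```

```text
clock: 14.23
tool_pos: [0.5186, 0.0099, 0.1179]
orientation: [-89.9, -0.1, 102.2]
force: [-1.5, -0.1, -0.5]
opening: 0.0002
t 14.23 tcp seat mm [-126.4  -69.1  117.9] rpy [-8.9950e+01 -9.0000e-02  1.0224e+02] yaw_jig 89.79 F jig [-1.4  0.2 -0.5] q [ 23.  12. -27.  -0. -51. -10.] open 0.0002
turn first (tool rotvec deg) [-0.05 -3.21  0.09]
shift cm tool [ 9.59  0.79 -0.64]
```

View pics/scene8.png

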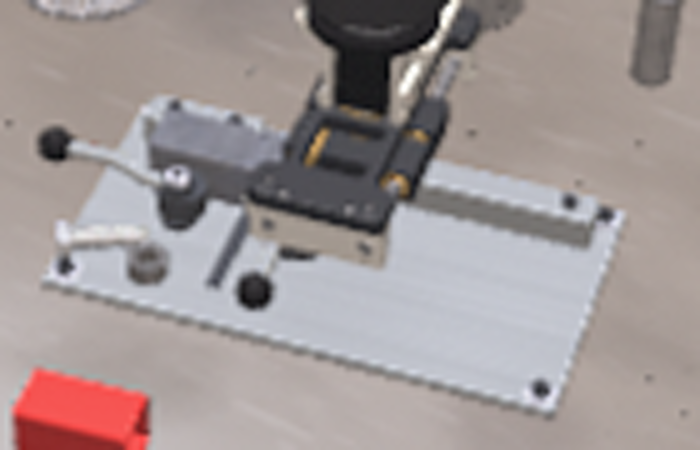

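View pics/top8.png

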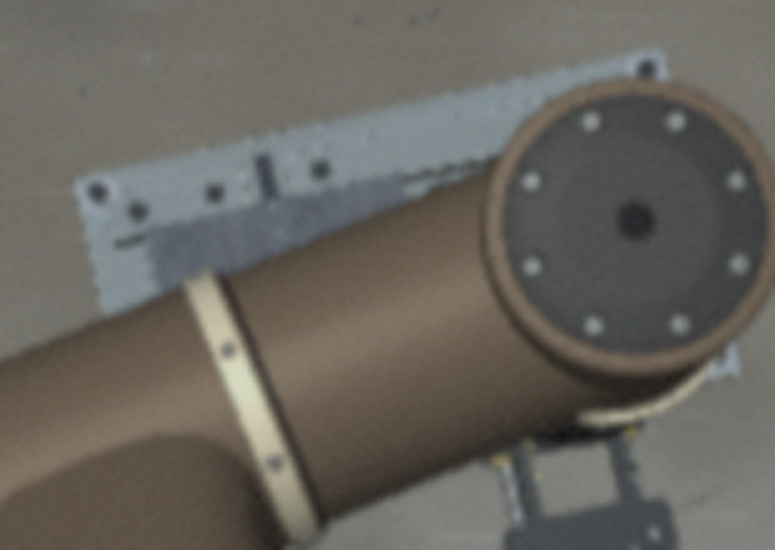

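```bash
python3 -m pendant '[[[0,0,0,0,-3.2,0,0],[3.2,0,-0.2,0,0,0,0],[3.2,0,-0.2,0,0,0,0],[3.2,0,-0.2,0,0,0,0],[0,0,0,0,0,0,0],[0,2.5,0,0,0,0,0],[0,2.5,0,0,0,0,0],[0,2.5,0,0,0,0,0],[0,0,0,0,0,0,0],[0,0,0,0,0,0,0]]]'; python3 - <<'E'
from go import *
need(-125,27,40,195.45-90)
s=snapshot("wrist"); cv2.imwrite("pics/w9.png",s["image"][:,:,::-1])
s=snapshot("scene"); crop(s,(235,150,140,90),5,"pics/s9.png")
E
```

```text
clock: 15.17
tool_pos: [0.5036, 0.1054, 0.0418]
orientation: [-89.9, 0.1, 105.5]
force: [-0.2, 0.2, 0.8]
opening: 0.0005
t 15.17 tcp seat mm [-120.5   27.4   41.8] rpy [-8.9860e+01  6.0000e-02  1.0554e+02] yaw_jig 93.09 F jig [-0.2  0.3  0.8] q [ 34.  17. -32.   0. -40. -18.] open 0.0005
turn first (tool rotvec deg) [-0.14  0.09 -0.06]
shift cm tool [-0.02  0.18  0.46]
```

View pics/w9.png

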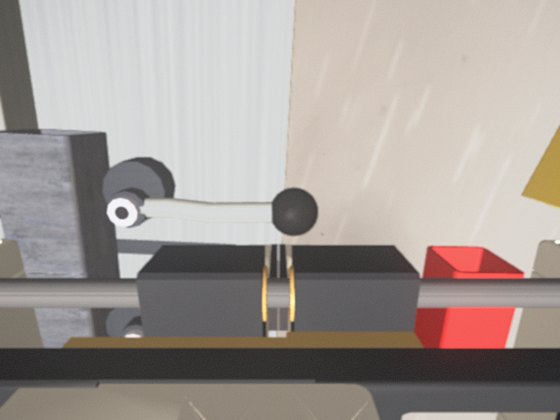

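View pics/s9.png

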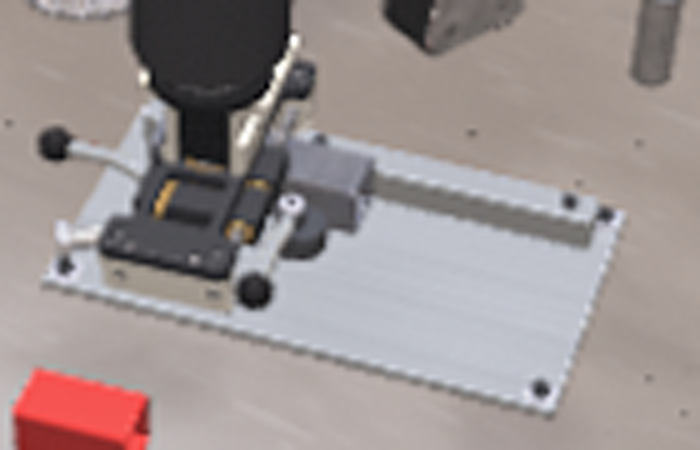

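```bash
python3 -m pendant '[[[0,0.4,0.4,0,0,0,0],[-0.5,0,0,0,0,0,0],[-0.4,0,0,0,0,0,0],[-0.56,0,0.12,0,-4,0,0],[-0.56,0,0.12,0,-4,0,0],[-0.56,0,0.12,0,-4,0,0],[-0.56,0,0.12,0,-4,0,0],[-0.56,0,0.12,0,-4,0,0]]]'; python3 - <<'E'
from go import *
o=st(); 
def pol():
    w=w2seat(o['tool_pos'])-[-44,0,0]; y=(o['orientation'][2]-12.45)%360; phi=np.radians(y+90)
    print('phi',round(np.degrees(phi),1),'along',round(w[0]*np.cos(phi)+w[1]*np.sin(phi),1),'off',round(w[0]*np.sin(phi)-w[1]*np.cos(phi),1))
pol()
s=snapshot("wrist"); cv2.imwrite("pics/w10.png",s["image"][:,:,::-1])
E
```

```text
clock: 15.93
tool_pos: [0.5075, 0.0676, 0.0392]
orientation: [-90.0, -0.0, 125.7]
force: [-1.7, 0.9, 1.2]
opening: 0.0004
t 15.93 tcp seat mm [-124.8  -10.3   39.2] rpy [-9.0030e+01 -1.0000e-02  1.2573e+02] yaw_jig 113.28 F jig [-1.4  1.2  1.2] q [ 30.  17. -33.  -0. -40.   6.] open 0.0004
phi 203.3 along 78.3 off 22.5
```

View pics/w10.png

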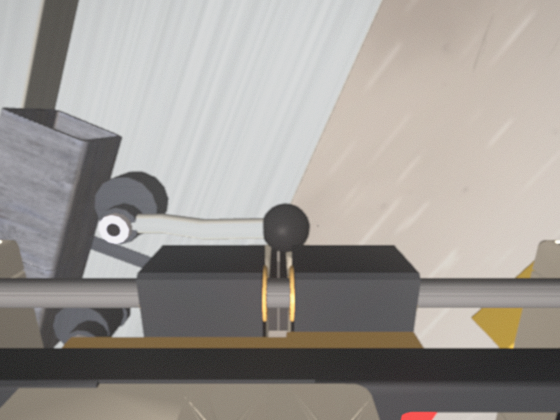

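```bash
python3 -m pendant '[[[-0.6,0,0.12,0,-4,0,0],[-0.6,0,0.12,0,-4,0,0],[-0.56,0,0.12,0,-4,0,0],[-0.56,0,0.12,0,-4,0,0],[-0.56,0,0.12,0,-4,0,0],[-0.56,0,0.12,0,-4,0,0],[-0.56,0,0.12,0,-4,0,0],[-0.56,0,0.12,0,-4,0,0],[-0.56,0,0.12,0,-4,0,0]]]'; cat >> go.py <<'E'
def pol():
    o=st(); w=w2seat(o['tool_pos'])-[-44,0,0]; y=(o['orientation'][2]-12.45)%360; phi=np.radians(y+90)
    print('phi',round(np.degrees(phi),1),'along',round(w[0]*np.cos(phi)+w[1]*np.sin(phi),1),'off',round(w[0]*np.sin(phi)-w[1]*np.cos(phi),1))
E
python3 -c "
from go import *
pol()"
```

```text
clock: 16.73
tool_pos: [0.5399, 0.0277, 0.0389]
orientation: [-90.0, -0.0, 161.6]
force: [-1.8, -0.6, 1.1]
opening: 0.0004
t 16.73 tcp seat mm [-101.8  -56.3   38.9] rpy [-8.9980e+01 -3.0000e-02  1.6162e+02] yaw_jig 149.17 F jig [-1.9 -0.2  1.1] q [ 24.  19. -29.  -0. -41.  48.] open 0.0004
phi 239.2 along 77.9 off 20.8
```

```bash
python3 -m pendant '[[[-0.56,0,0.12,0,-4,0,0],[-0.56,0,0.12,0,-4,0,0],[-0.56,0,0.12,0,-4,0,0],[-0.42,0,0.09,0,-3,0,0],[-0.42,0,0.09,0,-3,0,0],[-0.42,0,0.09,0,-3,0,0]]]';python3 -c "
from go import *
pol()
s=snapshot('wrist'); cv2.imwrite('pics/w11.png',s['image'][:,:,::-1])"
```

```text
clock: 17.23
tool_pos: [0.5664, 0.0161, 0.0387]
orientation: [-89.9, -0.2, -177.5]
force: [-5.5, -2.4, 4.4]
opening: 0.0004
t 17.23 tcp seat mm [-78.4 -73.3  38.7] rpy [-8.9950e+01 -1.7000e-01 -1.7745e+02] yaw_jig 170.1 F jig [-5.9 -1.2  4.4] q [ 21.  22. -26.  -0. -43.  71.] open 0.0004
phi 260.1 along 78.2 off 21.3
```

View pics/w11.png

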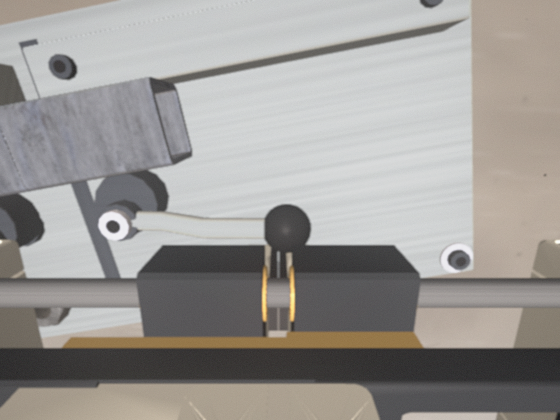

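```bash
python3 -m pendant '[[[-0.42,0,0.09,0,-3,0,0],[-0.42,0,0.09,0,-3,0,0]]]';python3 -m pendant '[[[-0.28,0,0.06,0,-2,0,0]]]';python3 -m pendant '[[[-0.28,0,0.06,0,-2,0,0]]]';python3 -c "
from go import *
pol()"
```

```text
clock: 17.45
tool_pos: [0.5742, 0.0147, 0.0385]
orientation: [-90.0, -0.2, -171.5]
force: [-6.4, -4.7, 4.8]
opening: 0.0004
clock: 17.53
tool_pos: [0.5772, 0.0143, 0.0385]
orientation: [-89.9, -0.2, -169.5]
force: [-6.4, -4.9, 5.9]
opening: 0.0007
clock: 17.62
tool_pos: [0.5798, 0.0141, 0.0385]
orientation: [-90.0, -0.3, -167.6]
force: [-6.7, -5.4, 5.2]
opening: 0.0003
t 17.62 tcp seat mm [-65.7 -78.2  38.5] rpy [ -89.95   -0.26 -167.56] yaw_jig 179.99 F jig [-7.7 -3.8  5.2] q [ 21.  23. -24.   0. -44.  82.] open 0.0003
phi 270.0 along 78.2 off 21.7
```

```bash
python3 -m pendant '[[[1,0,0,0,0,0,0],[2,0,0,0,0,0,0],[2,0,0,0,0,0,0],[0,-3,0,0,0,0,0],[0,-3.5,0,0,0,0,0],[0,-3.5,0,0,0,0,0],[0,-3.5,3,0,0,0,0],[0,0,3.9,0,0,0,0],[0,0,3.9,0,0,0,0],[0,0,3.9,0,0,0,0],[0,0,3.9,0,0,0,0],[0,0,3.9,0,0,0,0]]]'; python3 -m pendant '[[[0,0,3.9,0,0,0,0],[0,0,3.9,0,0,0,0],[0,0,3.9,0,0,0,0],[0,0,0,0,0,0,0]]]'; python3 - <<'E'
from go import *
st()
t=snapshot("top"); crop(t,(210,115,155,110),5,"pics/t12.png"); s=snapshot("scene"); crop(s,(235,165,130,75),6,"pics/s12.png")
cv2.imwrite("pics/t12full.png",t["image"][:,:,::-1])
for y in (0,-36): print((proj(t,[seat2w(x,y,48) for x in(-20,20)])-[210,115])*5)
E
```

```text
clock: 18.62
tool_pos: [0.5817, -0.2135, 0.171]
orientation: [-90.0, 0.1, -167.6]
force: [1.5, 0.3, -0.1]
opening: 0.0004
clock: 18.95
tool_pos: [0.6072, -0.3319, 0.1695]
orientation: [-89.9, 0.0, -167.9]
force: [-0.3, 0.8, -0.1]
opening: 0.0008
t 18.95 tcp seat mm [-113.6 -421.9  169.5] rpy [-8.9910e+01  1.0000e-02 -1.6785e+02] yaw_jig 179.7 F jig [-0.1  0.8 -0.1] q [-13.  24.  -1.   0. -64. 115.] open 0.0008
[[353.24975836 255.38937481]
 [337.20510761 184.52699928]]
[[418.06850967 241.0444752 ]
 [401.83726617 170.25667162]]
```

View pics/t12.png

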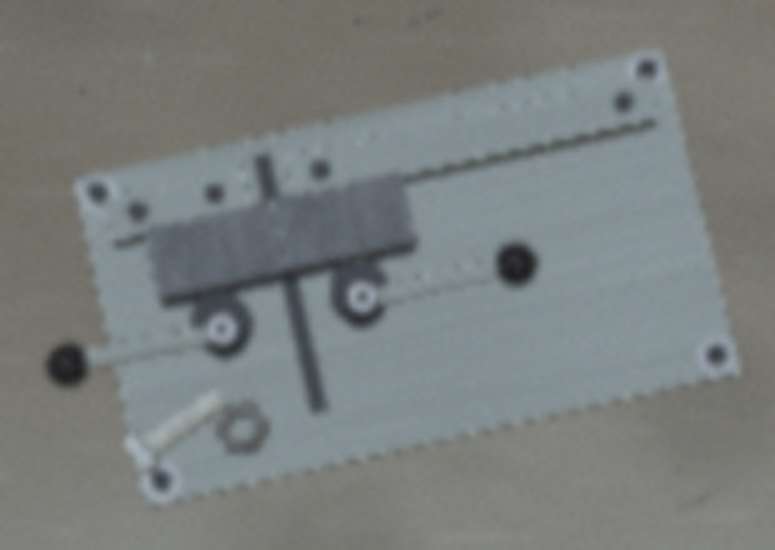

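View pics/s12.png

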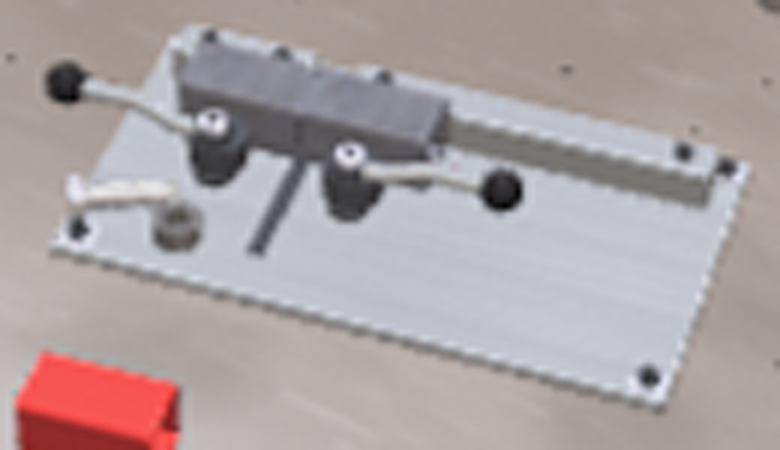

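View pics/t12full.png

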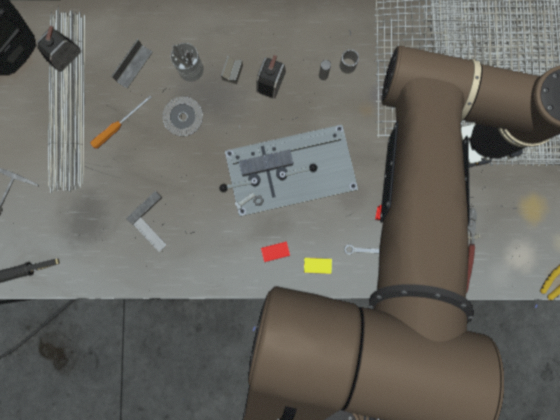

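```bash
python3 - <<'E'
from go import *
t=snapshot("top")
k=back(t,np.array([[516,264],[362,297]])/5+[210,115],.058)
d=w2seat(k[0])-w2seat(k[1]); a=np.degrees(np.arctan2(d[1],d[0]))%360; print(d,a,np.radians(a-180)+.3)
print(ctrl.get_obs()['force'],ctrl.get_obs()['clock']); print(ctrl.close_job())
E
```

```text
[ -0.5979999  -84.60714973   0.        ] 269.59504250130306 1.8637284851119944
[0.09253352 0.376975   0.03778147] 19.1
the job is handed in; nothing more can be done
None
```

The loose grey tube is home: flat against the fence, its end touching the clamped tube, with the cam lever locked on it. I handed the job in at 19.1 s of the 58 s allowed.

**How it was done:** with the shut fingertips I pushed the tube square against the fence until the force rose to about 13 N. I then pushed it along the fence until the end contact showed about 14 N, where the fingertip position matched the joint to about 1 mm. Last, I swung the open lever round by its knob, which took at most about 10 N.

**Last checks:**
- **Lever:** it measures 1.86 rad in the top picture, and it locks above 1.65.
- **Tube:** the two tubes sit in line with no visible gap, and the end corners were within about 1 mm (1 px) of where they should be.
- **Other things:** the other lever, nut, bolt and square look unmoved. In the top picture the arm covered the spacer, part of the spanner and most of one red tube, so I did not see those at the end. The hand never went down near them.
- **Hand:** clear of everything, with the wrist force about 0.

No check failed. The camera measurements disagreed with each other by up to about 2 to 4 mm, and contact forces settled the final positions.

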